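Pack the cold-stage copper kit into its foam tray

ROBOT

A 7-joint arm with a two-finger parallel gripper is mounted at the origin on the work surface. World frame = base frame: x ahead of the robot, y to its left, z up, the work surface at z = 0. Lengths are in m, angles in rad, forces in N, time in s.
With the tool pointing down it reaches from about 0.4 to 0.85 m from the base axis. Payload 10.4 kg.
Tool frame: the origin (TCP) lies at the centre of the arm's flange, where the gripper is bolted on; the fingertips stand 182 mm ahead of it and the grasp point (between the pads) lies 164 mm ahead of it; z points along the fingers, y is the line along which they close (so a half turn about z gives the same grasp; the last joint's range is limited). The gripper opens to 87 mm and grips with 3 to 60 N. Pads are 19 mm wide; open, the fingers measure 117 mm over their backs; the gripper's body (75 mm by 190 mm) begins 51 mm behind the grasp point.
Start: joints at [-0.023, 0.332, -0.065, 1.46, 0.022, 1.35, -0.088], TCP at [0.625, 0, 0.405] pointing down, gripper open.
Joint ranges: [-2.6, 2.6], [-0.5, 2.12], [-1.47, 1.34], [0.16, 2.42], [-1.27, 4.41], [0.06, 2.06], [-2.6, 2.6]. Speed limits (rad/s): [2.22, 2.22, 2.79, 2.79, 3.14, 3.14, 3.14].

INTERFACE

Orientations are given as a unit quaternion [x, y, z, w].
In Python, from bench import r, eyes, job gives the robot as it stands. The module is installed in compiled form; this text tells all that it offers.
- The arm moves only by the shell command python3 -m inch 'ROWS' [OPENING] [FORCE]. ROWS is JSON, a list of rows, each a list of 6 numbers: the shift along the tool's x, y, z normalised to -1 to 1, where 1 is 4 cm, then the turn, a rotation vector about the tool's x, y, z normalised to -1 to 1, where 1 is 0.12 rad. In form: [[x, y, z, wx, wy, wz], ...]. A call has exactly 5 rows; each row shifts and turns the commanded pose from where the row before left it, along the tool's axes as they then stand; what a row does not reach is not made up. A row lasts 1/12 s, in which the tool goes at most 41.7 mm and 7.16 degrees, less where a joint would pass 70% of its speed; a pose out of reach is approached as far as the arm can. A call with a number of a shift or a turn outside -1 to 1 is refused whole. A call with a gripper value outside its range is refused whole. OPENING is the gripper command: -1 is shut, 1 is fully open, values between are in proportion, set as the call begins (- or left out, the last holds). The fingers move at their own pace and stop on an object; FORCE is the grip in N (left out, the last holds). Time passes only in rows, so rows that do not move let the fingers close, or fill a call up. It gives the time, the measured TCP pose, the force, the opening and the grip force at its end, in the units of the state.
- r.read_state(): the state, without advancing time (a new reading comes with each control period).
- eyes.camera(name): name is "scene" or "side" or "wrist"; returns a dict with "pixels" (384x512x3 uint8, red, green, blue), "fx", "fy", "cx", "cy" (pixels), "extrinsics" (4x4, takes a point from camera to world coordinates). Camera axes: x right, y down, z forward; pixel columns grow to the right and rows downward; lengths in m; the calibration is good to about 2 mm. A picture is of the moment at which its call begins. There is no depth.
- job.close_job(): hands the job in; it is judged then, once.
The state is a dict: "time": time; "joint_positions": joint angles; "joint_vel": joint speeds; "joint_torque": joint torques, N m; "ee_pos": TCP position; "eef_rot": TCP orientation; "ft_force": force on the tool from outside, world axes, zero at the start; "torque": the same for the moment, N m; "width": finger opening in m; "grip_force": force on a finger pad.
Only numpy, scipy, OpenCV 4.12 (cv2) and the standard library are available. Lean on these libraries where they do the work, as an engineer would, in place of code of your own. Each camera call takes 0.05 s, during which the arm holds its last target. There are 200 camera calls.

TASK

Put the copper cold-stage kit back in its foam tray: swing the test socket's clamp lever fully up to free the sample carrier before you take it out, and press the carrier, the angle bracket and the tee bracket each fully home, upright, into the foam cutout of its own shape. Leave the lever up, and do not disturb the other things on the bench.

Things in the scene. Friction and masses are not known exactly. Their poses are not given: they have to be found in the camera images.
- clamp_lever (a joint): Steel clamp lever of the test socket, rad: 0 = lying level, socket clamped; grows as the handle end swings up; 1.75 = its stop, just past upright. Stays where left; about 2 N at the handle moves it. Its cam drives two steel jaws: at 0 they overlap the carrier's side ledges by 4 mm and lock it in; they are clear of it beyond 0.9, wide open from 1.3.
- lever_handle (a point): Middle of the lever's black handle: a level round bar 12 mm across, 40 mm long, along the station's y (parallel to the hinge axis), sticking out sideways from the lever's end. It runs on a 72 mm arc about lever_pivot. Lever down: 54 mm above the table, free room for fingers on both sides and 18 mm below it.
- lever_pivot (a point): Point on the lever's hinge axis (the station's y) level with the handle's middle, 54 mm above the table. Lever down: the handle is 72 mm from here along the station's -x; upright: 72 mm above here.
- socket (a point): Centre of the test socket's floor, 38 mm above the table, with the station's axes. Black socket: recess 50 x 32 mm (x, y), 8 mm deep; jaws' tops 20 mm above its floor, along both long (y) sides. The lever runs along the block's +y side, 39 mm off the centre line; its hinge is 62 mm from here towards +x, in a cam housing 22 mm above the floor.
- station: Test station, fixed: grey metal connector box 160 x 120 x 36 mm (x, y, z) with the black lever socket on top. Origin: centre of its underside on the table.
- carrier: Copper sample carrier, in the socket at the start: base block 48 x 30 x 14 mm (x, y, z) with a rib 48 x 12 mm on its middle, rib top 40 mm above the underside; two small white chips on the ledges beside the rib. Take it by the rib. About 0.32 kg. Origin: centre of its underside, x along the rib, z up. Fits its cutout either way round (half turn).
- angle: Copper angle bracket, L-shaped seen from above, standing on its edge, 38 mm tall, walls 10 mm thick, about 0.32 kg. Origin: underside, on the middle line of the long leg. Long leg: x from -28 to +32 mm, y -5 to +5. Short leg: x -28 to -18, y from +5 to +40. z up.
- tee: Copper tee bracket, T-shaped seen from above, standing on its edge, 38 mm tall, walls 10 mm thick, about 0.33 kg. Origin: underside, on the middle line of the stem. Stem: x -17 to +21 mm, y -5 to +5. Cross bar: x -27 to -17, y -32 to +32. z up.
- tray: Shallow fixed steel tray 112 x 312 x 20 mm holding three black foam modules, each 100 x 100 mm, side by side along its y in varying order, one cutout each. Foam top 32 mm above the table; cutouts 20 mm deep with a blue floor. Origin: centre of its underside on the table.
- cutout_carrier (a point): Centre of the floor (12 mm above the table) of the rectangular cutout, carrier's axes. All cutouts: mouth bevelled 2.5 mm, walls 2 mm off the part all round, but springy foam nibs 9 mm down squeeze it: a part merely laid in stops about 12 mm too high. It takes 8 to 13 N in all, well over its own weight, to pass them; then it goes down to the hard floor and stays.
- cutout_angle (a point): L-shaped cutout (made as cutout_carrier): the point on its floor, 12 mm above the table, where the angle bracket's origin lies when home; axes are those of the bracket when home.
- cutout_tee (a point): T-shaped cutout (made as cutout_carrier): the point on its floor, 12 mm above the table, where the tee bracket's origin lies when home; axes are those of the bracket when home.
- copper_bar: Loose plain straight copper bar 70 x 12 x 12 mm lying flat; not part of the kit. Origin: centre of its underside, x along it.
- pipe_tee: Loose round stainless vacuum pipe tee, run 80 mm long, branch 40 mm, flanges 30 mm across, lying flat; not part of the kit. Origin: centre of its underside, on the table.
- flange: Loose round stainless blank flange, 70 mm across, 12.5 mm thick, lying flat. Origin: centre of its underside.
- driver: Loose screwdriver with a black handle, lying flat between the tray and the test station. Origin: centre of its underside.
- jar: Loose small clear jar with a white lid, 60 mm across, 75 mm tall, upright. Origin: centre of its underside.
- wash_bottle: Loose white plastic bottle, 54 mm across, 135 mm tall, upright. Origin: centre of its underside.
There are look-alikes about, which are no part of the job. Leave any green or yellow look-alike of the part that bears cutout_angle alone. Several things have the shape of the station; the one meant has the colours described above.

How it is judged:
By the outcome, as a careful person would: the job done as asked, in the order asked, and still so for the second after the job is handed in, with the robot touching nothing.
It also fails if it takes over 72 s, if anything falls off the work surface, if the arm or the gripper's body presses on something with over 40 N, if the wrist force passes 120 N, or if a joint passes its speed limit or range.

## Working session

There is one attempt and no reset: what is moved stays moved. The work goes in short steps, Python scripts to look and compute and a shell command to move; the robot and the scene stay as the last step left them, time stands still between calls to the robot, and variables do not carry over. Pictures are saved under pics/ and viewed, at most 10 in all, crops included, and the job is handed in when it is done.

```bash
mkdir -p pics; cat > h.py <<'E'
import numpy as np,cv2,json
from scipy.spatial.transform import Rotation as R
from bench import r,eyes,job
def shot(n,f):
    c=eyes.camera(n); cv2.imwrite(f'pics/{f}.png',c['pixels'][:,:,::-1])
    np.savez(f'pics/{f}.npz',K=[c['fx'],c['fy'],c['cx'],c['cy']],E=c['extrinsics']); return c
def ld(f):
    d=np.load(f'pics/{f}.npz'); return d['K'],d['E']
def px(f,u,v,z):
    K,E=ld(f); d=E[:3,:3]@np.array([(u-K[2])/K[0],(v-K[3])/K[1],1]); o=E[:3,3]
    return (o+d*(z-o[2])/d[2])
def proj(f,p):
    K,E=ld(f); q=E[:3,:3].T@(np.array(p)-E[:3,3]); return K[0]*q[0]/q[2]+K[2],K[1]*q[1]/q[2]+K[3]
def to(p,yaw=None,z_at='grasp',cur=None):
    "rows-units needed to bring grasp point to world p; yaw of tool y-axis dir (mod pi)"
    s=r.read_state(); T=R.from_quat(s['eef_rot']); M=T.as_matrix()
    g=np.array(s['ee_pos'])+M[:,2]*0.164
    print('t',round(s['time'],2),'grasp',g.round(4),'yaw_y',np.degrees(np.arctan2(M[1,1],M[0,1])).round(1),'tilt',M[:,2].round(3))
    if p is not None:
        print('tool shift units',(M.T@(np.array(p)-g)/0.04).round(2))
    if yaw is not None:
        d=(yaw-np.degrees(np.arctan2(M[1,1],M[0,1]))+90)%180-90
        print('yaw turn world deg',round(d,1),' wz units total',round(-np.radians(d)/0.12,2))
E
python3 - <<'E'
from h import *
a=shot('scene','s0');b=shot('side','d0');w=shot('wrist','w0')
for c in(a,b,w):print(c['fx'],c['extrinsics'].round(3).tolist())
to(None)
print(r.read_state())
im=[cv2.imread(f'pics/{f}.png') for f in('s0','d0')]
cv2.imwrite('pics/s0x.png',cv2.resize(im[0],(800,600)));cv2.imwrite('pics/d0x.png',cv2.resize(im[1],(800,600)))
E
```

```text
451.2855640309309 [[0.512, 0.496, -0.701, 1.576], [0.859, -0.281, 0.428, -0.652], [0.016, -0.821, -0.57, 0.921], [0.0, 0.0, 0.0, 1.0]]
384.24581776236863 [[-0.998, -0.03, 0.047, 0.487], [-0.056, 0.58, -0.813, 0.956], [-0.002, -0.814, -0.581, 0.75], [0.0, 0.0, 0.0, 1.0]]
297.92749289597737 [[1.0, 0.001, -0.002, 0.624], [0.0, -0.961, -0.277, 0.076], [-0.002, 0.277, -0.961, 0.384], [0.0, 0.0, 0.0, 1.0]]
t 0.15 grasp [ 0.6247 -0.      0.2402] yaw_y -0.0 tilt [-0.001 -0.    -1.   ]
{'time': 0.15, 'joint_positions': array([-0.02258049,  0.33272298, -0.06466601,  1.46071248,  0.02159058,
        1.3499086 , -0.0885285 ]), 'joint_vel': array([ 0.00160835, -0.00170553,  0.00204776, -0.00403099,  0.00051257,
        0.00105558,  0.00087067]), 'joint_torque': array([ 1.82067095e-03, -6.23630190e+01,  2.54254905e-02, -3.90143681e+01,
       -6.11935230e-02,  3.71907104e-02, -1.53469024e-06]), 'ee_pos': array([ 6.24911755e-01, -2.06762302e-05,  4.04155993e-01]), 'eef_rot': array([ 7.07130035e-01,  7.07083329e-01, -3.89704795e-04, -3.56840911e-04]), 'ft_force': array([ 0.36513429,  0.97025972, -0.65226752]), 'torque': array([-0.03298801,  0.02572962,  0.03172161]), 'grip_force': 0.0, 'width': 0.08703026405595068}
```

View pics/s0x.png

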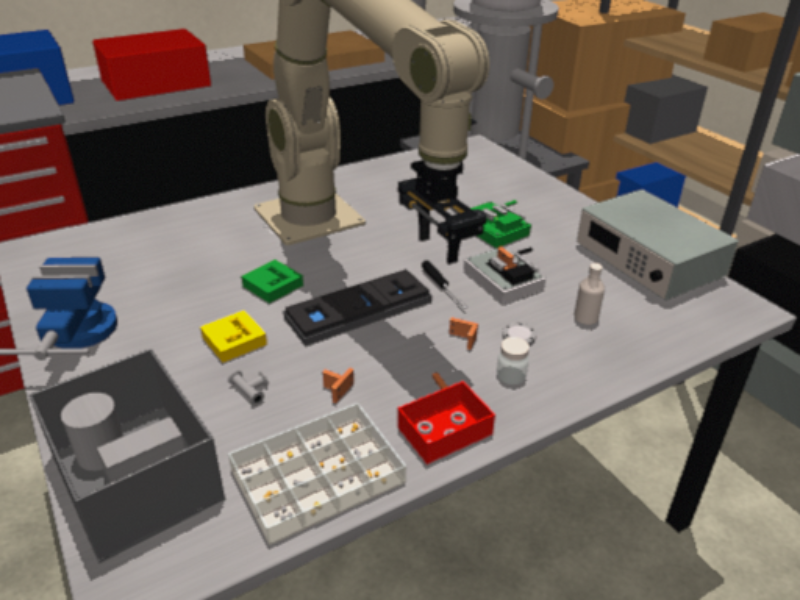

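View pics/d0x.png

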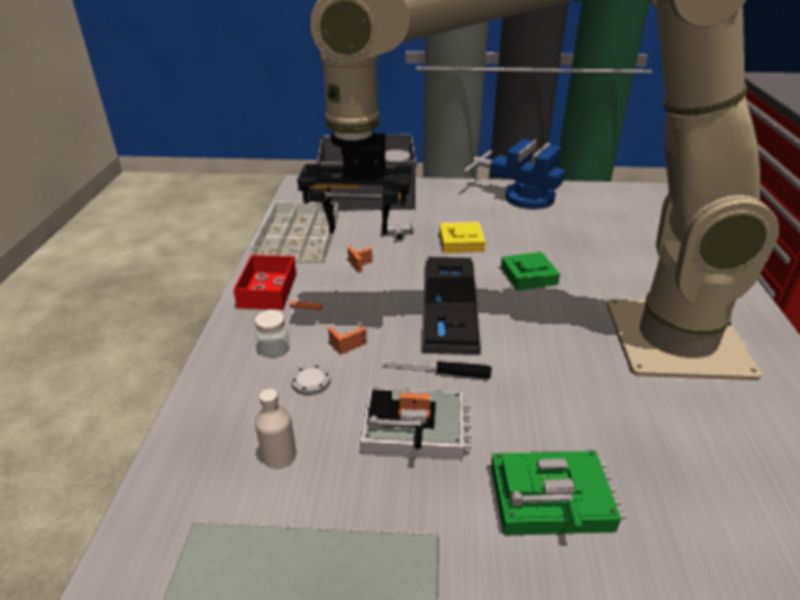

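The scene view shows the grey station at (505,272) and a green look-alike at (503,222). The tray is at (358,304), with look-alike foam modules in green (272,280) and yellow (233,335). The two loose copper brackets are at (463,330) and (338,382), and the copper bar at (440,382). My choices are the grey station with the black socket, and the cutouts in the black tray. Next I'll check these in one close mosaic.

```bash
python3 - <<'E'
from h import *
s=cv2.imread('pics/s0.png');d=cv2.imread('pics/d0.png')
def c(im,x,y,w,h,W,H):return cv2.resize(im[y:y+h,x:x+w],(W,H),interpolation=cv2.INTER_CUBIC)
o=np.zeros((600,800,3),np.uint8)
o[:300,:400]=c(s,180,168,100,75,400,300)   # tray 4x
o[:300,400:]=c(s,280,140,80,60,400,300)  # station 5x
o[300:,:400]=c(d,220,240,80,60,400,300) #station side 5x
o[300:,400:600]=c(d,262,160,50,75,200,300) #tray side 4x
o[300:450,600:]=c(s,275,195,40,30,200,150) # 5x
o[450:,600:]=c(s,196,228,40,30,200,150)
cv2.imwrite('pics/m1.png',o)
for n,u,v,z in[('station',505,275,.04),('tray',358,304,.03),('A',463,330,.02),('B',338,382,.02)]:print(n,px('s0',u*.64,v*.64,z).round(3))
E
```

```text
station [0.545 0.246 0.04 ]
tray [ 0.468 -0.092  0.03 ]
A [0.646 0.061 0.02 ]
B [ 0.661 -0.236  0.02 ]
```

View pics/m1.png

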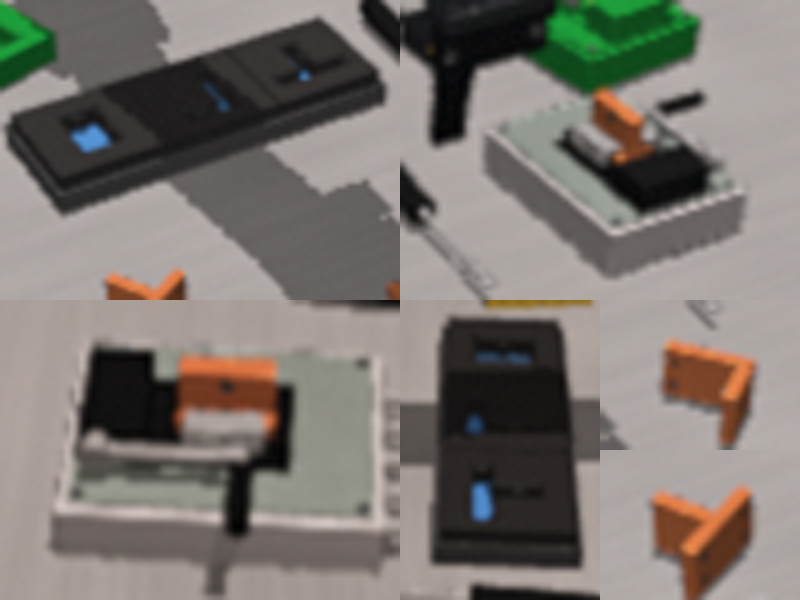

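The mosaic confirms the grey station with the copper carrier, its hinge at the +x end and its handle towards +y and the robot. In the tray the rectangle cutout is at the -y end, the L in the middle and the T at the +y end. Bracket A (463,330) is the L and B (338,382) is the T.

```bash
python3 - <<'E'
from h import *
cv2.imwrite('pics/w0x.png',cv2.resize(cv2.imread('pics/w0.png'),(800,600),interpolation=cv2.INTER_CUBIC))
E
```

```text
(no output)
```

View pics/w0x.png

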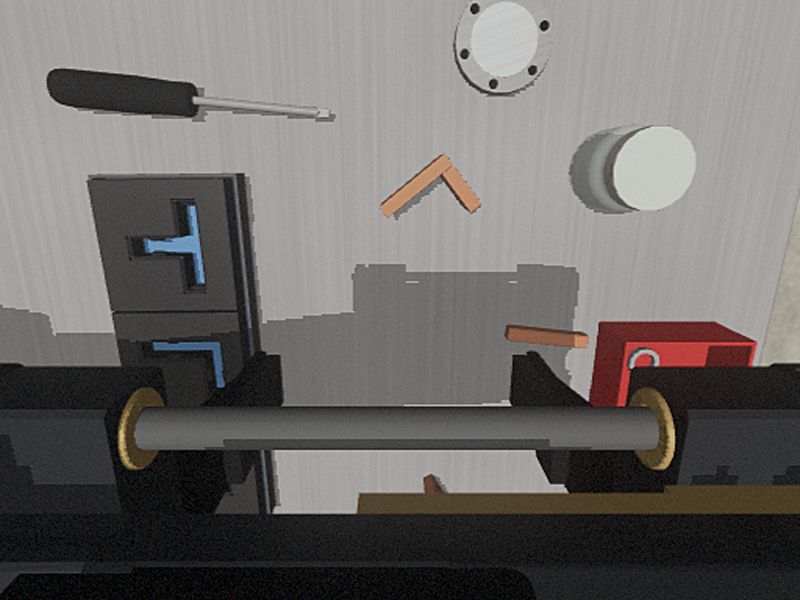

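The wrist view (+x right, +y up) shows the L bracket with its corner at (446,160), its long end at (385,212) and its short end at (475,208). The T cutout is around (180,245) and the L cutout's corner is at (222,345). The carrier cutout and the T bracket are hidden, so I'll look from further along -y, then from over the station.

```bash
python3 -m inch '[[-1,-0.25,0,0,0,0],[-1,-0.25,0,0,0,0],[-1,-0.25,0,0,0,0],[-1,-0.25,0,0,0,0],[-1,0,0,0,0,0]]' >/dev/null; python3 -m inch '[[-1,0,0,0,0,0],[-1,0,0,0,0,0],[0,0,0,0,0,0],[0,0,0,0,0,0],[0,0,0,0,0,0]]'
python3 -c "
from h import *
shot('wrist','w1');to(None)"
python3 -m inch '[[1,0,0,0,0,0],[1,0,0,0,0,0],[1,0,0,0,0,0],[1,0,0,0,0,0],[1,0,0,0,0,0]]' >/dev/null; python3 -m inch '[[1,0,0,0,0,0],[1,0,0,0,0,0],[1,0,0,0,0,0],[1,0,0,0,0,0],[1,0,0,0,0,0]]'>/dev/null; python3 -m inch '[[0,0,0,0,0,0],[0,0,0,0,0,0],[0,0,0,0,0,0],[0,0,0,0,0,0],[0,0,0,0,0,0]]'
python3 -c "
from h import *
shot('wrist','w2');to(None)
a,b,c=[cv2.imread(f'pics/{f}.png') for f in('w0','w1','w2')]
k=dict(interpolation=cv2.INTER_CUBIC)
cv2.imwrite('pics/w1x.png',cv2.resize(b[:267,:],(800,600*267//384),**k))
cv2.imwrite('pics/w2x.png',cv2.resize(c,(800,600),**k))"
```

```text
time: 0.98
ee_pos: [0.5851, -0.2797, 0.4043]
eef_rot: [0.707, 0.707, 0.0, -0.0]
ft_force: [0.5, 0.6, 0.7]
width: 0.0868
grip_force: 0.0
t 1.03 grasp [ 0.5854 -0.2786  0.2405] yaw_y 0.1 tilt [-0.     0.001 -1.   ]
time: 2.28
ee_pos: [0.5851, 0.1189, 0.4049]
eef_rot: [0.708, 0.707, -0.0, 0.0]
ft_force: [0.2, -0.7, 0.4]
width: 0.0867
grip_force: 0.0
t 2.33 grasp [0.5851 0.1188 0.2409] yaw_y -0.1 tilt [ 0. -0. -1.]
```

View pics/w1x.png

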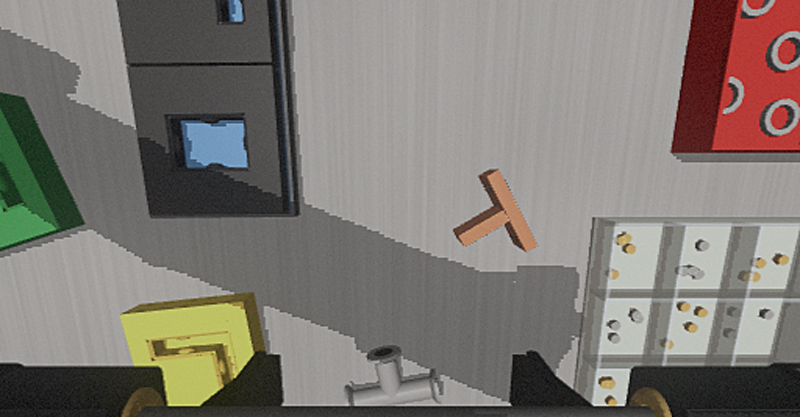

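View pics/w2x.png

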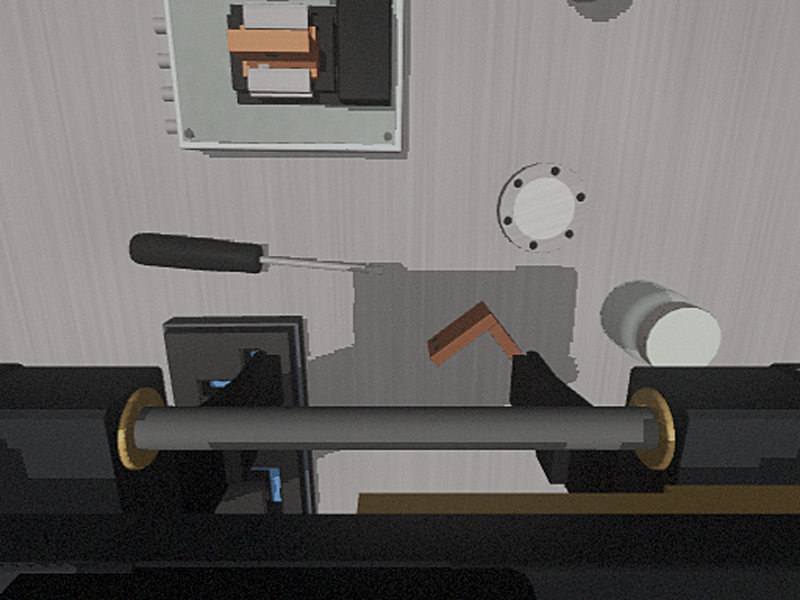

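```bash
cat >> h.py <<'E'
from scipy.optimize import minimize
ANG=np.array([[-28,-5],[32,-5],[32,5],[-18,5],[-18,40],[-28,40]])/1e3
TEE=np.array([[-27,-32],[-17,-32],[-17,-5],[21,-5],[21,5],[-17,5],[-17,32],[-27,32]])/1e3
def off(P,d):  # outward offset by d, via shoelace normals
    n=len(P);o=[]
    for i in range(n):
        a,b,c=P[i-1],P[i],P[(i+1)%n]
        t1=(b-a)/np.linalg.norm(b-a);t2=(c-b)/np.linalg.norm(c-b)
        o.append(b+d*(np.array([t1[1],-t1[0]])+np.array([t2[1],-t2[0]])))
    return np.array(o)
def fit(f,mask,P,z,x0,S=4):
    def ren(x):
        c,s=np.cos(x[2]),np.sin(x[2]); W=P@np.array([[c,s],[-s,c]])+x[:2]
        pts=np.array([proj(f,[*w,z]) for w in W])
        m=np.zeros((384*S,512*S),np.uint8);cv2.fillPoly(m,[np.round(pts*S+S/2-.5).astype(int)],255)
        return cv2.resize(m,(512,384),interpolation=cv2.INTER_AREA)/255.
    M=mask.astype(float)
    def cost(x):
        m=ren(x); return 1-np.minimum(m,M).sum()/np.maximum(m,M).sum()
    best=None
    for d in (0,.008,.003):
        x=best.x if best else np.array(x0)
        s=np.array([x]+[x+np.eye(3)[i]*[.006,.006,.12][i]*(1 if d!=.008 else -1) for i in range(3)])
        q=minimize(cost,x,method='Nelder-Mead',options=dict(initial_simplex=s,xatol=1e-4,fatol=1e-4))
        if best is None or q.fun<best.fun: best=q
    x=best.x; print(f,'pose',x[:2].round(4),'yaw',np.degrees(x[2]).round(1),'1-IoU',round(best.fun,3)); return x
def copper(f,box):
    im=cv2.imread(f'pics/{f}.png').astype(int);b,g,r_=im[...,0],im[...,1],im[...,2]
    m=(r_>1.35*b)&(r_>60); k=np.zeros_like(m);x0,y0,x1,y1=[int(q*.64) for q in box];k[y0:y1,x0:x1]=1
    return m&k
E
python3 - <<'E'
from h import *
D=.64
P=lambda f,u,v,z:px(f,u*D,v*D,z)
fit('w0',copper('w0',(360,130,500,235)),ANG,.038,[.645,.06,np.radians(220)])
fit('w1',copper('w1',(430,150,560,270)),TEE,.038,[*P('w1',500,212,.038)[:2],np.radians(205)])
a,b=P('w2',180,147,.036),P('w2',402,150,.036);print('stn edge',a,b)
print('rib',P('w2',229,30,.078),P('w2',314,30,.078),P('w2',229,52,.078))
for q in [(165,115),(248,115),(248,170),(172,170)]:print('carr cut',P('w1',*q,.032).round(4))
for q in [(149,215),(282,213),(130,65),(272,65),]:print('foam',P('w1',*q,.032).round(4))
im=cv2.imread('pics/w0.png');
print(im[150,80:135].tolist()[::3])
E
```

```text
w0 pose [0.6378 0.0663] yaw 218.6 1-IoU 0.082
w1 pose [ 0.6486 -0.2425] yaw 211.2 1-IoU 0.268
stn edge [0.4309833  0.21037682 0.036     ] [0.58859424 0.2081586  0.036     ]
rib [0.48658887 0.27343166 0.078     ] [0.53637098 0.27336638 0.078     ] [0.48542349 0.26183434 0.078     ]
carr cut [ 0.4211 -0.1664  0.032 ]
carr cut [ 0.4797 -0.1664  0.032 ]
carr cut [ 0.4764 -0.2036  0.032 ]
carr cut [ 0.4212 -0.2036  0.032 ]
foam [ 0.3997 -0.2359  0.032 ]
foam [ 0.4991 -0.2344  0.032 ]
foam [ 0.4015 -0.1344  0.032 ]
foam [ 0.4989 -0.1344  0.032 ]
[[59, 59, 61], [62, 63, 64], [61, 65, 67], [65, 64, 68], [61, 60, 61], [55, 58, 56], [60, 58, 62], [60, 59, 58], [56, 59, 57], [61, 65, 63], [64, 64, 65], [49, 49, 50], [25, 25, 27], [13, 13, 21], [123, 91, 65], [197, 160, 121], [57, 60, 66], [69, 69, 69], [75, 76, 76]]
```

```bash
cat >> h.py <<'E'
def fitprism(f,mask,P,zs,x0,S=4):
    def ren(x):
        c,s=np.cos(x[2]),np.sin(x[2]); W=P@np.array([[c,s],[-s,c]])+x[:2]
        m=np.zeros((384*S,512*S),np.uint8)
        for z in zs:
            pts=np.array([proj(f,[*w,z]) for w in W]);cv2.fillPoly(m,[np.round(pts*S+S/2-.5).astype(int)],255)
        return cv2.resize(m,(512,384),interpolation=cv2.INTER_AREA)/255.
    M=mask.astype(float)
    cost=lambda x:(lambda m:1-np.minimum(m,M).sum()/np.maximum(m,M).sum())(ren(x))
    x=np.array(x0)
    for sg in (1,-1,.5):
        s=np.array([x]+[x+np.eye(3)[i]*[.006,.006,.12][i]*sg for i in range(3)])
        q=minimize(cost,x,method='Nelder-Mead',options=dict(initial_simplex=s,xatol=1e-4,fatol=1e-4));x=q.x
    print(f,'prism',x[:2].round(4),'yaw',np.degrees(x[2]).round(1),'1-IoU',round(q.fun,3)); return x
E
python3 - <<'E'
from h import *
Z=np.linspace(0,.038,8)
fitprism('w0',copper('w0',(360,130,500,235)),ANG,Z,[.638,.066,np.radians(218)])
fitprism('w1',copper('w1',(430,150,560,270)),TEE,Z,[.648,-.242,np.radians(211)])
print('handle',px('d0',269,274,.06),px('d0',267.4,285,.06))
E
python3 -m inch '[[1,-1,0,0,0,0],[1,-1,0,0,0,0],[1,0,0,0,0,0],[0,0,0,0,0,0],[0,0,0,0,0,0]]'
python3 -c "
from h import *
shot('wrist','w3');to(None)
cv2.imwrite('pics/w3x.png',cv2.resize(cv2.imread('pics/w3.png')[:256,64:448],(750,500),interpolation=cv2.INTER_CUBIC))"
```

```text
w0 prism [0.6387 0.0663] yaw 219.0 1-IoU 0.083
w1 prism [ 0.6503 -0.2437] yaw 210.5 1-IoU 0.094
handle [0.49909059 0.32114085 0.06      ] [0.50164538 0.35519723 0.06      ]
time: 2.75
ee_pos: [0.5254, 0.2207, 0.4049]
eef_rot: [0.706, 0.708, 0.0, -0.0]
ft_force: [0.4, -0.9, 0.4]
width: 0.0872
grip_force: 0.0
t 2.8 grasp [0.5263 0.2188 0.2408] yaw_y 0.0 tilt [ 0. -0. -1.]
```

View pics/w3x.png

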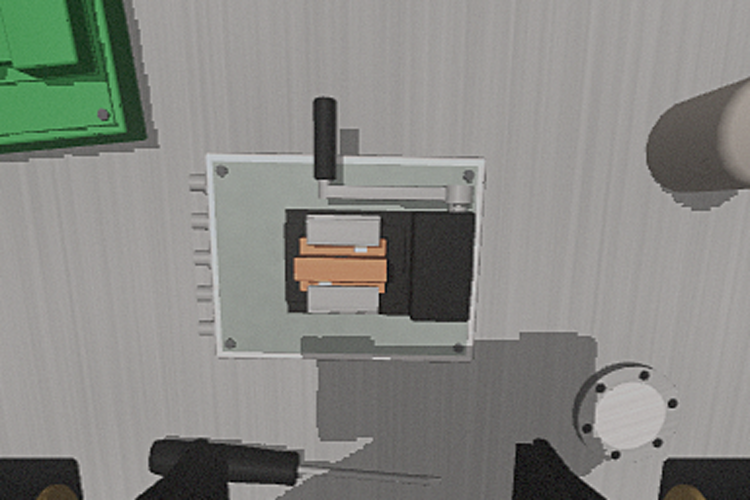

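The crop shows the handle from (325,97) to (325,180), the rib from (294,258) to (386,283), the pivot at about (458,195) and the box corners at (207,155), (485,158) and (218,357).

```bash
python3 - <<'E'
from h import *
P=lambda u,v,z:px('w3',64+u/1.953,v/1.953,z)
print('handle ends',P(325,97,.055),P(325,180,.055));h=P(325,138,.056);print('mid',h)
print('pivot',P(458,195,.06))
print('rib',[P(u,v,.078).round(4).tolist() for u,v in[(294,258),(386,257),(386,283),(296,283)]])
print('box',P(207,155,.036),P(485,158,.036),P(218,357,.036),P(472,358,.036))
to([h[0],h[1]+.003,.060],0)
E
```

```text
handle ends [0.50079713 0.35404037 0.055     ] [0.5000954  0.31340098 0.055     ]
mid [0.50052906 0.33422253 0.056     ]
pivot [0.57104656 0.30586796 0.06      ]
rib [[0.4851, 0.274, 0.078], [0.5326, 0.2747, 0.078], [0.5328, 0.2613, 0.078], [0.4857, 0.2611, 0.078]]
box [0.43274044 0.32739533 0.036     ] [0.58876396 0.32642338 0.036     ] [0.43098167 0.21081702 0.036     ] [0.58752744 0.21080933 0.036     ]
t 2.8 grasp [0.5263 0.2188 0.2408] yaw_y 0.0 tilt [ 0. -0. -1.]
tool shift units [ 2.96 -0.64  4.52]
yaw turn world deg -0.0  wz units total 0.0
```

```bash
python3 -m inch '[[1,-0.3,0,0,0,0],[1,-0.3,0,0,0,0],[1,0,0,0,0,0],[0,0,0.8,0,0,0],[0,0,0.9,0,0,0]]' -0.08 10 >/dev/null
python3 -m inch '[[0,0,0.9,0,0,0],[0,0,0.8,0,0,0],[0,0,0.6,0,0,0],[0,0,0.3,0,0,0],[0,0,0,0,0,0]]'
python3 -c "
from h import *
to([.5005,.337,.060],0)"
```

```text
time: 3.63
ee_pos: [0.5024, 0.3368, 0.23]
eef_rot: [0.708, 0.706, -0.002, -0.0]
ft_force: [0.4, 0.1, 0.1]
width: 0.0406
grip_force: 0.0
t 3.63 grasp [0.5018 0.3362 0.066 ] yaw_y -0.1 tilt [-0.004 -0.003 -1.   ]
tool shift units [ 0.02 -0.03  0.15]
yaw turn world deg 0.1  wz units total -0.02
```

```bash
python3 -m inch '[[0,-0.03,0.13,0,0,0],[0,0,0,0,0,0],[0,0,0,0,0,0],[0,0,0,0,0,0],[0,0,0,0,0,0]]' -1 10
python3 -m inch '[[0,0.01,-0.22,0,0,0],[0,0.04,-0.22,0,0,0],[0,0.07,-0.21,0,0,0],[0,0.1,-0.2,0,0,0],[0,0.12,-0.19,0,0,0]]'
python3 -m inch '[[0,0.14,-0.17,0,0,0],[0,0.16,-0.155,0,0,0],[0,0.18,-0.13,0,0,0],[0,0.2,-0.11,0,0,0],[0,0.21,-0.08,0,0,0]]'
python3 -c "
from h import *
to(None)"
```

```text
time: 4.05
ee_pos: [0.5012, 0.339, 0.2287]
eef_rot: [0.707, 0.707, 0.001, 0.0]
ft_force: [0.1, 0.5, -0.6]
width: 0.0146
grip_force: 0.0
time: 4.47
ee_pos: [0.5132, 0.339, 0.27]
eef_rot: [0.707, 0.707, -0.002, -0.001]
ft_force: [-10.6, -3.0, 2.6]
width: 0.0114
grip_force: 10.0
time: 4.88
ee_pos: [0.5495, 0.3395, 0.2977]
eef_rot: [0.707, 0.708, -0.0, -0.001]
ft_force: [-6.4, -3.4, 8.1]
width: 0.0114
grip_force: 10.0
t 4.88 grasp [0.5494 0.3396 0.1337] yaw_y 0.1 tilt [-0.001  0.001 -1.   ]
```

Following the arc well; finish to the stop with a slight extra push.

```bash
python3 -m inch '[[0,0.22,-0.06,0,0,0],[0,0.22,-0.03,0,0,0],[0,0.23,0,0,0,0],[0,0.22,0.03,0,0,0],[0,0.12,0.03,0,0,0]]'
python3 -m inch '[[0,0.05,0.01,0,0,0],[0,0.0,0,0,0,0],[0,0,0,0,0,0],[0,0,0,0,0,0],[0,0,0,0,0,0]]'
python3 -c "
from h import *
to(None)"
```

```text
time: 5.3
ee_pos: [0.59, 0.3396, 0.2969]
eef_rot: [0.707, 0.707, -0.001, -0.002]
ft_force: [-20.8, -3.1, 14.3]
width: 0.0171
grip_force: 10.0
time: 5.72
ee_pos: [0.5901, 0.3402, 0.2959]
eef_rot: [0.706, 0.708, -0.003, -0.002]
ft_force: [-20.2, -2.4, 12.9]
width: 0.0167
grip_force: 10.0
t 5.72 grasp [0.589  0.3401 0.1319] yaw_y 0.1 tilt [-0.007 -0.001 -1.   ]
```

```bash
python3 -m inch '[[0,-0.05,0,0,0,0],[0,0,0,0,0,0],[0,0,0,0,0,0],[0,0,-0.5,0,0,0],[0,0,-0.8,0,0,0]]' -0.1
python3 -m inch '[[0,0,-0.8,0,0,0],[0,0,-0.7,0,0,0],[-0.6,-0.65,0,0,0,-1],[-0.6,-0.7,0,0,0,-1],[-0.6,-0.7,0,0,0,-1]]' >/dev/null
python3 -m inch '[[0,0,0,0,0,-1],[0,0,0,0,0,-1],[0,0,0,0,0,-1],[0,0,0,0,0,-1],[0,0,0,0,0,-1]]' >/dev/null
python3 -m inch '[[0,0,0,0,0,-1],[0,0,0,0,0,-1],[0,0,0,0,0,-1],[0,0,0,0,0,-1],[0,0,0,0,0,-1]]'
python3 -m inch '[[0,0,0,0,0,-0.1],[0,0,0,0,0,0],[0,0,0,0,0,0],[0,0,0,0,0,0],[0,0,0,0,0,0]]'
python3 -c "
from h import *
to([.509,.2677,.25],90)
c=shot('wrist','w4')
print(r.read_state()['joint_positions'].round(2))
a=cv2.imread('pics/w4.png')[:230];shot('side','d1');b=cv2.imread('pics/d1.png')[200:310,190:350]
o=np.zeros((600,800,3),np.uint8);o[:230,:512]=a;o[240:600,:524]=cv2.resize(b,(524,360),interpolation=cv2.INTER_CUBIC)
cv2.imwrite('pics/m4.png',o)"
```

```text
time: 6.13
ee_pos: [0.5906, 0.3378, 0.3444]
eef_rot: [0.707, 0.707, -0.003, -0.0]
ft_force: [0.7, -0.1, 0.2]
width: 0.0371
grip_force: 0.0
time: 7.38
ee_pos: [0.5188, 0.2572, 0.4078]
eef_rot: [0.003, 1.0, 0.0, 0.0]
ft_force: [0.5, -0.6, 0.6]
width: 0.0392
grip_force: 0.0
time: 7.8
ee_pos: [0.5182, 0.2576, 0.4078]
eef_rot: [0.0, 1.0, 0.0, 0.0]
ft_force: [-0.7, -0.4, 0.3]
width: 0.0391
grip_force: 0.0
t 7.8 grasp [0.5182 0.2576 0.2438] yaw_y 90.0 tilt [ 0.  0. -1.]
tool shift units [ 0.23  0.25 -0.16]
yaw turn world deg 0.0  wz units total -0.01
[-0.17  0.26 -0.44  1.57  0.11  1.34  0.95]
```

View pics/m4.png

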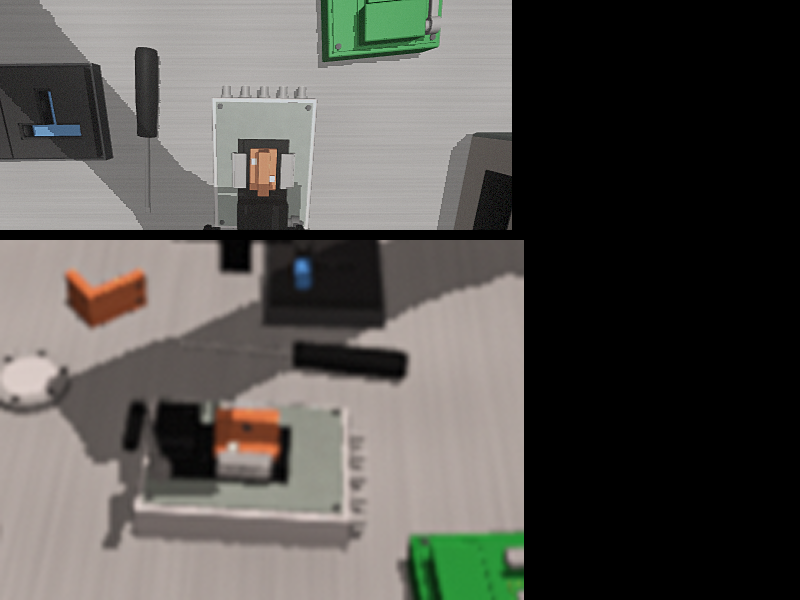

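The wrist crop shows the jaws wide open, at columns 232–246 and 281–297, with the rib between them. The side crop shows the lever up, its handle at about (134,425). I'll take the carrier now.

```bash
python3 -m inch '[[0.23,0.25,0.5,0,0,0],[0,0,0.8,0,0,0],[0,0,0.9,0,0,0],[0,0,0.8,0,0,0],[0,0,0.6,0,0,0]]' -0.3 >/dev/null
python3 -m inch '[[0,0,0.4,0,0,0],[0,0,0.1,0,0,0],[0,0,0,0,0,0],[0,0,0,0,0,0],[0,0,0,0,0,0]]'
python3 -c "
from h import *
to([.509,.2677,.079],90)
K,E=ld('d1')
for th in(1.3,1.5,1.6,1.75):print(th,np.round(proj('d1',[.5725-.072*np.cos(th),.334,.054+.072*np.sin(th)]),1))"
```

```text
time: 8.73
ee_pos: [0.5094, 0.268, 0.2454]
eef_rot: [-0.001, 1.0, 0.001, 0.001]
ft_force: [0.5, -0.1, 0.4]
width: 0.0304
grip_force: 0.0
t 8.73 grasp [0.5098 0.2682 0.0814] yaw_y 90.1 tilt [ 0.002  0.001 -1.   ]
tool shift units [ 0.02 -0.01  0.06]
yaw turn world deg -0.1  wz units total 0.01
1.3 [245.3 258. ]
1.5 [239.1 257. ]
1.6 [235.9 256.8]
1.75 [231.3 257. ]
```

```bash
python3 -m inch '[[0,0,0.06,0,0,0],[0,0,0,0,0,0],[0,0,0,0,0,0],[0,0,0,0,0,0],[0,0,0,0,0,0]]' -1 40
python3 -m inch '[[0,0,-0.1,0,0,0],[0,0,-0.3,0,0,0],[0,0,-0.4,0,0,0],[0,0,-0.7,0,0,0],[0,0,-0.8,0,0,0]]'
python3 -m inch '[[0,0,-0.8,0,0,0],[0,0,-0.4,0,0,0],[0,0,0,0,0,0],[0,0,0,0,0,0],[0,0,0,0,0,0]]'
python3 -c "
from h import *
to([.449,-.185,.17],90)
for f,m in(('w0',ld('w0')),):pass
P=lambda f,u,v,z:px(f,u,v,z)
# cutout fits: non-foam mask in w4 / w1
def dark(f,box):
    im=cv2.GaussianBlur(cv2.imread(f'pics/{f}.png'),(3,3),0).astype(int);g=im.mean(2)
    m=(g<44)|(im[...,0]>im[...,2]+25);k=np.zeros_like(m);x0,y0,x1,y1=box;k[y0:y1,x0:x1]=1;return m&k
REC=np.array([[-24,-15],[24,-15],[24,15],[-24,15]])/1e3
m=dark('w1',(90,70,166,112));print(m.sum());fit('w1',m,off(REC,.0035),.032,[.449,-.185,0])
m=dark('w0',(75,122,140,192));print(m.sum());fit('w0',m,off(TEE,.0035),.032,[.449,.015,np.pi])
"
```

```text
time: 9.15
ee_pos: [0.509, 0.2678, 0.2417]
eef_rot: [-0.001, 1.0, 0.0, 0.0]
ft_force: [-1.1, 1.4, 1.0]
width: 0.012
grip_force: 40.0
time: 9.57
ee_pos: [0.5083, 0.267, 0.3334]
eef_rot: [-0.001, 1.0, -0.001, -0.002]
ft_force: [1.1, -0.4, -2.6]
width: 0.0118
grip_force: 40.0
time: 9.98
ee_pos: [0.5085, 0.2672, 0.3799]
eef_rot: [-0.001, 1.0, -0.001, -0.001]
ft_force: [-0.7, -0.6, -3.7]
width: 0.0119
grip_force: 40.0
t 9.98 grasp [0.5082 0.267  0.2159] yaw_y 90.1 tilt [-0.002 -0.001 -1.   ]
tool shift units [  1.49 -11.3    1.17]
yaw turn world deg -0.1  wz units total 0.01
1930
w1 pose [ 0.4485 -0.1856] yaw 2.4 1-IoU 0.257
973
w0 pose [0.4452 0.019 ] yaw 179.1 1-IoU 0.263
```

```bash
python3 -m inch '[[-0.2,-1,0,0,0,0],[-0.2,-1,0,0,0,0],[-0.3,-1,0,0,0,0],[-0.4,-1,0,0,0,0],[0,-1,0,0,0,0]]' >/dev/null
python3 -m inch '[[0,-1,0,0,0,0],[0,-0.3,0,0,0,0],[0,0,0,0,0,0],[0,0,0,0,0,0],[0,0,0,0,0,0]]'
python3 -c "
from h import *
shot('wrist','c1')"
python3 -m inch '[[0,-1,0,0,0,0],[0,-1,0,0,0,0],[0,-0.5,0,0,0,0],[0,0,0,0,0,0],[0,0,0,0,0,0]]'
python3 -c "
from h import *
shot('wrist','c2')"
python3 -m inch '[[0,-1,0,0,0,0],[0,-1,0,0,0,0],[0,-0.5,0,0,0,0],[0,0,0,0,0,0],[0,0,0,0,0,0]]'
python3 -c "
from h import *
shot('wrist','c3');to([.449,-.185,.17],90)
o=np.zeros((600,800,3),np.uint8)
for i in range(3):
  im=cv2.imread(f'pics/c{i+1}.png')[:230,80:432]
  o[(i//2)*300:(i//2)*300+261,(i%2)*400:(i%2)*400+400]=cv2.resize(im,(400,261),interpolation=cv2.INTER_CUBIC)
cv2.imwrite('pics/mc.png',o)"
```

```text
time: 10.82
ee_pos: [0.5523, 0.018, 0.3802]
eef_rot: [-0.001, 1.0, 0.0, -0.001]
ft_force: [0.1, 0.1, -3.2]
width: 0.0118
grip_force: 40.0
time: 11.28
ee_pos: [0.5528, -0.0832, 0.3809]
eef_rot: [-0.0, 1.0, 0.0, -0.0]
ft_force: [0.4, 1.0, -4.3]
width: 0.0118
grip_force: 40.0
time: 11.75
ee_pos: [0.5532, -0.1824, 0.381]
eef_rot: [-0.001, 1.0, 0.0, -0.0]
ft_force: [0.9, 1.0, -2.5]
width: 0.0116
grip_force: 40.0
t 11.8 grasp [ 0.5534 -0.1809  0.2171] yaw_y 90.2 tilt [-0.     0.001 -1.   ]
tool shift units [ 2.61 -0.1   1.18]
yaw turn world deg -0.2  wz units total 0.03
```

View pics/mc.png

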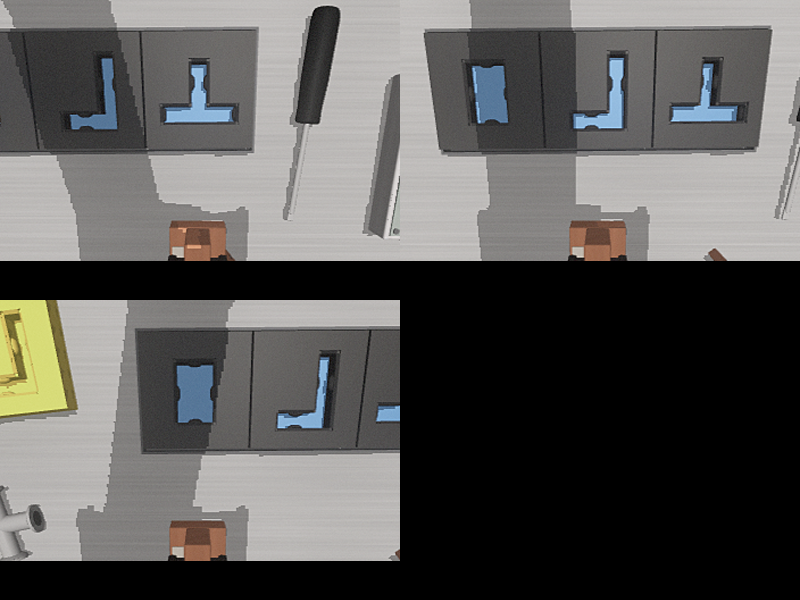

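The mosaic shows all three cutouts almost straight from above: T at (200,95) in c1, L at (605,95) in c2 and the rectangle at (195,392) in c3. I'll fit their blue floors.

```bash
python3 - <<'E'
from h import *
REC=np.array([[-24,-15],[24,-15],[24,15],[-24,15]])/1e3
def blue(f,box):
    im=cv2.imread(f'pics/{f}.png').astype(int);m=im[...,0]>im[...,2]+25;k=np.zeros_like(m)
    x0,y0,x1,y1=box;k[int(y0/1.136):int(y1/1.136),80+int(x0/1.136):80+int(x1/1.136)]=1;return m&k
for n,f,b,P,x0 in [('car','c3',(165,50,225,132),REC,[.449,-.185,0]),('ang','c2',(165,40,235,140),ANG,[.456,-.07,np.pi]),('ang','c1',(55,40,125,140),ANG,[.456,-.07,np.pi]),('tee','c1',(150,50,245,132),TEE,[.447,.017,np.pi]),('tee','c2',(262,50,350,132),TEE,[.447,.017,np.pi])]:
    m=blue(f,b);print(n,m.sum());fit(f,m,off(P,.002),.012,x0)
to([.449,-.185,.17],90)
E
```

```text
car 1514
c3 pose [ 0.4487 -0.1845] yaw 0.0 1-IoU 0.08
ang 1126
c2 pose [ 0.4496 -0.0648] yaw 180.7 1-IoU 0.11
ang 958
c1 pose [ 0.4498 -0.0667] yaw 180.4 1-IoU 0.222
tee 1266
c1 pose [0.4438 0.0194] yaw 180.7 1-IoU 0.099
tee 1102
c2 pose [0.4437 0.0213] yaw 180.9 1-IoU 0.178
t 11.8 grasp [ 0.5534 -0.1809  0.2171] yaw_y 90.2 tilt [-0.     0.001 -1.   ]
tool shift units [ 2.61 -0.1   1.18]
yaw turn world deg -0.2  wz units total 0.03
```

```bash
python3 -m inch '[[0.9,-0.05,0.5,0,0,0],[0.9,-0.04,0.8,0,0,0],[0.82,0,0.8,0,0,0],[0,0,0.6,0,0,0],[0,0,0.3,0,0,0]]' -1 60 >/dev/null
python3 -m inch '[[0,0,0,0,0,0],[0,0,0,0,0,0],[0,0,0,0,0,0],[0,0,0,0,0,0],[0,0,0,0,0,0]]'
python3 -c "
from h import *
to([.4487,-.1845,.080],90)"
```

```text
time: 12.63
ee_pos: [0.4566, -0.1862, 0.2696]
eef_rot: [-0.001, 1.0, -0.0, 0.001]
ft_force: [-0.1, -0.5, -3.5]
width: 0.0114
grip_force: 60.0
t 12.63 grasp [ 0.4569 -0.1862  0.1056] yaw_y 90.1 tilt [ 0.002 -0.    -1.   ]
tool shift units [0.21 0.04 0.64]
yaw turn world deg -0.1  wz units total 0.02
```

```bash
python3 -m inch '[[0.2,0.04,0.2,0,0,0],[0,0,0.25,0,0,0],[0,0,0.1,0,0,0],[0,0,0,0,0,0],[0,0,0,0,0,0]]'
python3 -c "
from h import *
to([.4487,-.1845,.053],90)"
python3 -m inch '[[0,0,0.12,0,0,0],[0,0,0.12,0,0,0],[0,0,0.1,0,0,0],[0,0,0.08,0,0,0],[0,0,0,0,0,0]]'
python3 -c "
from h import *
to([.4487,-.1845,.053],90)"
```

```text
time: 13.05
ee_pos: [0.4482, -0.1849, 0.2465]
eef_rot: [-0.001, 1.0, 0.0, -0.0]
ft_force: [0.0, 0.8, -2.7]
width: 0.0115
grip_force: 60.0
t 13.05 grasp [ 0.4482 -0.1848  0.0825] yaw_y 90.1 tilt [-0.  0. -1.]
tool shift units [-0.01  0.01  0.74]
yaw turn world deg -0.1  wz units total 0.01
time: 13.47
ee_pos: [0.4486, -0.1847, 0.2297]
eef_rot: [-0.001, 1.0, 0.0, 0.001]
ft_force: [2.0, 0.6, -2.1]
width: 0.0115
grip_force: 60.0
t 13.47 grasp [ 0.4488 -0.1847  0.0657] yaw_y 90.1 tilt [ 0.002  0.    -1.   ]
tool shift units [0.   0.   0.32]
yaw turn world deg -0.1  wz units total 0.01
```

```bash
python3 -m inch '[[0,0,0.1,0,0,0],[0,0,0.1,0,0,0],[0,0,0.08,0,0,0],[0,0,0.06,0,0,0],[0,0,0,0,0,0]]'
python3 -m inch '[[0,0,0.05,0,0,0],[0,0,0.05,0,0,0],[0,0,0,0,0,0],[0,0,0,0,0,0],[0,0,0,0,0,0]]'
python3 -c "
from h import *
to([.4487,-.1845,.053],90)"
```

```text
time: 13.88
ee_pos: [0.4484, -0.1849, 0.2163]
eef_rot: [-0.001, 1.0, -0.0, 0.001]
ft_force: [4.4, -0.9, -5.1]
width: 0.0117
grip_force: 60.0
time: 14.3
ee_pos: [0.4486, -0.1849, 0.2154]
eef_rot: [-0.001, 1.0, -0.0, 0.001]
ft_force: [-13.4, 6.5, 39.5]
width: 0.0117
grip_force: 60.0
t 14.3 grasp [ 0.4489 -0.185   0.0514] yaw_y 90.1 tilt [ 0.002 -0.001 -1.   ]
tool shift units [ 0.    0.01 -0.04]
yaw turn world deg -0.1  wz units total 0.01
```

```bash
python3 -m inch '[[0,0,-0.06,0,0,0],[0,0,0,0,0,0],[0,0,0,0,0,0],[0,0,-0.3,0,0,0],[0,0,-0.6,0,0,0]]' -0.3
python3 -m inch '[[0,0,-0.9,0,0,0],[0,0,-0.9,0,0,0],[0,0,-0.9,0,0,0],[-0.6,0.8,-0.4,0,0,0],[-0.7,0.9,0,0,0,0]]' 0.2
python3 -m inch '[[-0.7,0.9,0,0,0,0],[-0.7,0.9,0,0,0,0],[-0.7,0.9,0,0,0,0],[-0.7,0.9,0,0,0,0],[-0.7,0.9,0,0,0,-0.67]]' >/dev/null
python3 -m inch '[[0,0,0,0,0,-1],[0,0,0,0,0,-1],[0,0,0,0,0,-1],[0,0,0,0,0,-1],[0,0,0,0,0,-1]]' >/dev/null
python3 -m inch '[[0,0,0,0,0,0],[0,0,0,0,0,0],[0,0,0,0,0,0],[0,0,0,0,0,0],[0,0,0,0,0,0]]'
python3 -c "
from h import *
shot('wrist','e1')
for p in [(.6387,.0663,.038)]:print(proj('e1',p))
to([.641,.068,.041],129)"
```

```text
time: 14.72
ee_pos: [0.4466, -0.1845, 0.2482]
eef_rot: [-0.001, 1.0, 0.001, -0.003]
ft_force: [-0.7, -0.2, -0.3]
width: 0.0292
grip_force: 0.0
time: 15.13
ee_pos: [0.4971, -0.1226, 0.3784]
eef_rot: [0.002, 1.0, -0.001, 0.003]
ft_force: [2.3, -0.4, 0.2]
width: 0.0504
grip_force: 0.0
time: 16.38
ee_pos: [0.6243, 0.0437, 0.374]
eef_rot: [-0.333, 0.943, -0.0, -0.0]
ft_force: [0.5, 0.3, 0.3]
width: 0.0522
grip_force: 0.0
(np.float64(260.29724673408987), np.float64(204.2689546283677))
t 16.43 grasp [0.6244 0.0436 0.2101] yaw_y 129.0 tilt [ 0. -0. -1.]
tool shift units [-0.71  0.21  4.23]
yaw turn world deg 0.0  wz units total -0.0
```

```bash
python3 -m inch '[[-0.7,0.2,0.6,0,0,0],[0,0,0.8,0,0,0],[0,0,0.9,0,0,0],[0,0,0.8,0,0,0],[0,0,0.6,0,0,0]]' >/dev/null
python3 -m inch '[[0,0,0.4,0,0,0],[0,0,0.1,0,0,0],[0,0,0,0,0,0],[0,0,0,0,0,0],[0,0,0,0,0,0]]'
python3 -c "
from h import *
to([.641,.068,.041],129)"
```

```text
time: 17.27
ee_pos: [0.6417, 0.0676, 0.2078]
eef_rot: [-0.334, 0.943, -0.0, 0.001]
ft_force: [-0.1, -0.8, 0.2]
width: 0.0521
grip_force: 0.0
t 17.27 grasp [0.6422 0.0677 0.0438] yaw_y 129.0 tilt [ 0.003  0.    -1.   ]
tool shift units [0.02 0.02 0.07]
yaw turn world deg -0.0  wz units total 0.01
```

```bash
python3 -m inch '[[0.02,0.02,0.07,0,0,0],[0,0,0,0,0,0],[0,0,0,0,0,0],[0,0,0,0,0,0],[0,0,0,0,0,0]]' -1 60
python3 -c "
from h import *
to([.641,.068,.041],129)"
python3 -m inch '[[0,0,0,0,0,0],[0,0,-0.2,0,0,0],[0,0,-0.5,0,0,0],[0,0,-0.9,0,0,0],[0,0,-0.9,0,0,0]]'
python3 -m inch '[[0,0,-0.9,0,0,0],[0,0,-0.4,0,0,0.4],[0,0,0,0,0,1],[0,0,0,0,0,1],[0,0,0,0,0,1]]'
python3 -m inch '[[0,0,0,0,0,1],[0,0,0,0,0,1],[0,0,0,0,0,0.2],[0,0,0,0,0,0],[0,0,0,0,0,0]]'
python3 -c "
from h import *
a=np.radians(180.6);o=np.array([.4497,-.0652]);g=o+(-.003)*np.array([np.cos(a),np.sin(a)])
to([*g,.17],90.6)"
```

```text
time: 17.68
ee_pos: [0.64, 0.0676, 0.2035]
eef_rot: [-0.334, 0.943, -0.0, 0.0]
ft_force: [0.5, 0.9, -0.5]
width: 0.0267
grip_force: 0.0
t 17.68 grasp [0.6401 0.0676 0.0395] yaw_y 129.0 tilt [ 0.  0. -1.]
tool shift units [-0.02 -0.01 -0.04]
yaw turn world deg -0.0  wz units total 0.01
time: 18.1
ee_pos: [0.6394, 0.0676, 0.304]
eef_rot: [-0.334, 0.942, 0.0, -0.001]
ft_force: [0.8, -0.2, 0.4]
width: 0.0016
grip_force: 0.0
time: 18.52
ee_pos: [0.6399, 0.0676, 0.3565]
eef_rot: [-0.133, 0.991, 0.0, 0.001]
ft_force: [-0.5, -0.1, 0.1]
width: 0.0005
grip_force: 0.0
time: 18.93
ee_pos: [0.6399, 0.0677, 0.3556]
eef_rot: [-0.007, 1.0, -0.0, 0.0]
ft_force: [0.1, -0.2, -0.1]
width: 0.0001
grip_force: 0.0
t 18.93 grasp [0.64   0.0677 0.1916] yaw_y 90.8 tilt [ 0. -0. -1.]
tool shift units [ 4.73 -3.26  0.54]
yaw turn world deg -0.2  wz units total 0.02
```

The fingers were still closing when the lift began, so the grasp missed. I'll look again and redo it.

```bash
python3 -m inch '[[-1,0,0,0,0,0],[-1,0,0,0,0,0],[-0.3,0,-0.2,0,0,0],[0,0,0,0,0,0],[0,0,0,0,0,0]]' 0.2
python3 -c "
from h import *
shot('wrist','e2')
u,v=proj('e2',(.6387,.0663,.038));print(u,v)
b=[(u-60)/.64,(v-60)/.64,(u+60)/.64,min(384,v+50)/.64]
m=copper('e2',b);print(m.sum())
x=fitprism('e2',m,ANG,np.linspace(0,.038,8),[.6387,.0663,np.radians(219)])
a=x[2];g=x[:2]-.003*np.array([np.cos(a),np.sin(a)]);print(g);to([*g,.041],np.degrees(a)-90)"
```

```text
time: 19.35
ee_pos: [0.7322, 0.0685, 0.3629]
eef_rot: [-0.006, 1.0, 0.0, -0.0]
ft_force: [-0.5, -0.0, 0.5]
width: 0.026
grip_force: 0.0
251.8399130878733 91.01225804488531
1056
e2 prism [0.6383 0.0641] yaw 224.0 1-IoU 0.058
[0.64044457 0.06619922]
t 19.4 grasp [0.7315 0.0687 0.1991] yaw_y 90.7 tilt [-0.  0. -1.]
tool shift units [ 2.28 -0.04  3.95]
yaw turn world deg 43.3  wz units total -6.3
```

```bash
python3 -m inch '[[0.8,0,0,0,0,0],[0.8,-0.04,0,0,0,0],[0.68,0,0,0,0,-0.3],[0,0,0,0,0,-1],[0,0,0,0,0,-1]]' 0.2>/dev/null
python3 -m inch '[[0,0,0.5,0,0,-1],[0,0,0.7,0,0,-1],[0,0,0.6,0,0,-1],[0,0,0.4,0,0,-1],[0,0,0,0,0,0]]' >/dev/null
python3 -m inch '[[0,0,0,0,0,0],[0,0,0,0,0,0],[0,0,0,0,0,0],[0,0,0,0,0,0],[0,0,0,0,0,0]]' 
python3 -c "
from h import *
to([.6404,.0662,.041],134)"
```

```text
time: 20.65
ee_pos: [0.6409, 0.0662, 0.2764]
eef_rot: [-0.373, 0.928, -0.0, 0.001]
ft_force: [-0.9, 0.3, -1.1]
width: 0.0517
grip_force: 0.0
t 20.65 grasp [0.6412 0.0662 0.1124] yaw_y 133.8 tilt [ 0.002 -0.    -1.   ]
tool shift units [0.02 0.02 1.78]
yaw turn world deg 0.2  wz units total -0.03
```

```bash
python3 -m inch '[[0.02,0.02,0.6,0,0,0],[0,0,0.6,0,0,0],[0,0,0.4,0,0,0],[0,0,0.16,0,0,0],[0,0,0,0,0,0]]' >/dev/null
python3 -m inch '[[0,0,0,0,0,0],[0,0,0,0,0,0],[0,0,0,0,0,0],[0,0,0,0,0,0],[0,0,0,0,0,0]]' -1 60
python3 -m inch '[[0,0,0,0,0,0],[0,0,0,0,0,0],[0,0,0,0,0,0],[0,0,0,0,0,0],[0,0,0,0,0,0]]'
python3 -c "
from h import *
to([.6404,.0662,.041],134)"
```

```text
time: 21.48
ee_pos: [0.6399, 0.0661, 0.2056]
eef_rot: [-0.373, 0.928, -0.0, 0.001]
ft_force: [-0.1, 0.8, 0.3]
width: 0.0266
grip_force: 0.0
time: 21.9
ee_pos: [0.6397, 0.066, 0.2051]
eef_rot: [-0.373, 0.928, -0.0, 0.0]
ft_force: [0.2, 0.5, 2.2]
width: 0.0096
grip_force: 59.9
t 21.9 grasp [0.6398 0.066  0.0411] yaw_y 133.9 tilt [ 0. -0. -1.]
tool shift units [-0.01 -0.01  0.  ]
yaw turn world deg 0.1  wz units total -0.02
```

```bash
python3 -m inch '[[0,0,-0.2,0,0,0],[0,0,-0.6,0,0,0],[0,0,-0.9,0,0,0],[0,0,-0.9,0,0,0],[0,0,-0.7,0,0,0.3]]' >/dev/null
python3 -m inch '[[0,0,0,0,0,1],[0,0,0,0,0,1],[0,0,0,0,0,1],[0,0,0,0,0,1],[0,0,0,0,0,1]]'>/dev/null
python3 -m inch '[[0,0,0,0,0,1],[0.7,-0.5,0,0,0,0],[0.8,-0.56,0,0,0,0],[0.8,-0.56,0,0,0,0],[0.8,-0.56,0,0,0,0]]'>/dev/null
python3 -m inch '[[0.8,-0.56,0,0,0,0],[0.7,-0.5,0,0,0,0],[0,0,0,0,0,0],[0,0,0,0,0,0],[0,0,0,0,0,0]]'
python3 -c "
from h import *
to([.4527,-.0652,.080],90.6)"
```

```text
time: 23.57
ee_pos: [0.457, -0.065, 0.3373]
eef_rot: [-0.005, 1.0, 0.0, 0.0]
ft_force: [0.3, 0.9, -3.2]
width: 0.0093
grip_force: 59.9
t 23.57 grasp [ 0.4571 -0.0649  0.1733] yaw_y 90.6 tilt [ 0.001  0.    -1.   ]
tool shift units [ 0.11 -0.01  2.33]
yaw turn world deg 0.0  wz units total -0.01
```

```bash
python3 -m inch '[[0.11,-0.01,0.5,0,0,0],[0,0,0.7,0,0,0],[0,0,0.6,0,0,0],[0,0,0.4,0,0,0],[0,0,0.13,0,0,0]]' >/dev/null
python3 -m inch '[[0,0,0,0,0,0],[0,0,0,0,0,0],[0,0,0.12,0,0,0],[0,0,0.12,0,0,0],[0,0,0.08,0,0,0]]'
python3 -m inch '[[0,0,0.05,0,0,0],[0,0,0,0,0,0],[0,0,0,0,0,0],[0,0,0,0,0,0],[0,0,0,0,0,0]]'
python3 -c "
from h import *
to([.4527,-.0652,.053],90.6)"
```

```text
time: 24.4
ee_pos: [0.4528, -0.0657, 0.2311]
eef_rot: [-0.005, 1.0, -0.0, 0.001]
ft_force: [-2.5, 3.3, 10.5]
width: 0.0096
grip_force: 60.0
time: 24.82
ee_pos: [0.4527, -0.0655, 0.2291]
eef_rot: [-0.005, 1.0, 0.0, 0.0]
ft_force: [-0.2, 2.9, 0.9]
width: 0.0095
grip_force: 59.9
t 24.82 grasp [ 0.4528 -0.0654  0.0651] yaw_y 90.6 tilt [ 0.001  0.    -1.   ]
tool shift units [0.   0.01 0.3 ]
yaw turn world deg 0.0  wz units total -0.01
```

In the mouth at nib depth, with low side forces. I'll press home.

```bash
python3 -m inch '[[0,0,0.1,0,0,0],[0,0,0.1,0,0,0],[0,0,0.08,0,0,0],[0,0,0.04,0,0,0],[0,0,0,0,0,0]]'
python3 -m inch '[[0,0,0.05,0,0,0],[0,0,0.03,0,0,0],[0,0,0,0,0,0],[0,0,0,0,0,0],[0,0,0,0,0,0]]'
python3 -c "
from h import *
to([.4527,-.0652,.053],90.6)"
```

```text
time: 25.23
ee_pos: [0.4529, -0.0658, 0.2169]
eef_rot: [-0.005, 1.0, -0.0, 0.0]
ft_force: [-2.9, 1.5, 11.6]
width: 0.0094
grip_force: 60.0
time: 25.65
ee_pos: [0.4531, -0.0657, 0.2167]
eef_rot: [-0.005, 1.0, -0.001, 0.0]
ft_force: [-22.7, 3.6, 58.0]
width: 0.0095
grip_force: 60.1
t 25.65 grasp [ 0.4533 -0.0659  0.0527] yaw_y 90.5 tilt [ 0.001 -0.001 -1.   ]
tool shift units [ 0.01  0.02 -0.01]
yaw turn world deg 0.1  wz units total -0.01
```

```bash
python3 -m inch '[[0,0,-0.08,0,0,0],[0,0,0,0,0,0],[0,0,0,0,0,0],[0,0,0,0,0,0],[0,0,-0.3,0,0,0]]' -0.3
python3 -m inch '[[0,0,-0.7,0,0,0],[0,0,-0.9,0,0,0],[0,0,-0.9,0,0,0],[0,0,-0.9,0,0,0],[-0.7,-0.4,-0.3,0,0,0]]' >/dev/null
python3 -m inch '[[-0.95,-0.57,0,0,0,0],[-0.95,-0.57,0,0,0,0],[-0.95,-0.57,0,0,0,0],[-0.95,-0.57,0,0,0,0],[-0.95,-0.57,0,0,0,0]]' 0.2 >/dev/null
python3 -m inch '[[-0.95,-0.57,0,0,0,0],[-0.95,-0.57,0,0,0,0],[0,0,0,0,0,0],[0,0,0,0,0,0],[0,0,0,0,0,0]]'
python3 -c "
from h import *
shot('wrist','e3')
u,v=proj('e3',(.6503,-.2437,.038));print(u,v)
m=copper('e3',[(u-55)/.64,(v-55)/.64,(u+55)/.64,min(384,v+50)/.64]);print(m.sum())
x=fitprism('e3',m,TEE,np.linspace(0,.038,8),[.6503,-.2437,np.radians(210.5)])
a=x[2];g=x[:2]-.001*np.array([np.cos(a),np.sin(a)]);print(g);to([*g,.041],np.degrees(a)-90)"
```

```text
time: 26.07
ee_pos: [0.4516, -0.0659, 0.2262]
eef_rot: [-0.005, 1.0, 0.0, -0.002]
ft_force: [-0.1, -0.1, -0.2]
width: 0.0288
grip_force: 0.0
time: 27.32
ee_pos: [0.7321, -0.2289, 0.3747]
eef_rot: [-0.005, 1.0, 0.0, -0.001]
ft_force: [-0.0, 1.0, 0.5]
width: 0.0523
grip_force: 0.0
239.2118195637336 104.257032741777
1001
e3 prism [ 0.6502 -0.2438] yaw 210.5 1-IoU 0.074
[ 0.65105248 -0.24331815]
t 27.37 grasp [ 0.7317 -0.2284  0.2122] yaw_y 90.6 tilt [-0.  0. -1.]
tool shift units [ 2.02 -0.35  4.28]
yaw turn world deg 29.9  wz units total -4.36
```

```bash
python3 -m inch '[[0.7,-0.15,0,0,0,0],[0.7,-0.2,0,0,0,0],[0.62,0,0,0,0,0],[0,0,0.5,0,0,-0.36],[0,0,0.5,0,0,-1]]' >/dev/null
python3 -m inch '[[0,0,0.6,0,0,-1],[0,0,0.6,0,0,-1],[0,0,0.4,0,0,-1],[0,0,0,0,0,0],[0,0,0,0,0,0]]' >/dev/null
python3 -m inch '[[0,0,0,0,0,0],[0,0,0,0,0,0],[0,0,0,0,0,0],[0,0,0,0,0,0],[0,0,0,0,0,0]]'
python3 -c "
from h import *
to([.6511,-.2433,.041],120.5)"
```

```text
time: 28.62
ee_pos: [0.6516, -0.2439, 0.2727]
eef_rot: [-0.263, 0.965, -0.0, 0.0]
ft_force: [-1.0, 0.3, 1.0]
width: 0.0522
grip_force: 0.0
t 28.62 grasp [ 0.6518 -0.2439  0.1087] yaw_y 120.5 tilt [ 0.001 -0.    -1.   ]
tool shift units [0.01 0.02 1.69]
yaw turn world deg 0.0  wz units total -0.0
```

```bash
python3 -m inch '[[0.01,0.02,0.6,0,0,0],[0,0,0.6,0,0,0],[0,0,0.35,0,0,0],[0,0,0.13,0,0,0],[0,0,0,0,0,0]]' >/dev/null
python3 -m inch '[[0,0,0,0,0,0],[0,0,0,0,0,0],[0,0,0,0,0,0],[0,0,0,0,0,0],[0,0,0,0,0,0]]' -1 60 >/dev/null
python3 -m inch '[[0,0,0,0,0,0],[0,0,0,0,0,0],[0,0,0,0,0,0],[0,0,0,0,0,0],[0,0,0,0,0,0]]'
python3 -c "
from h import *
to([.6511,-.2433,.041],120.5)"
python3 -m inch '[[0,0,-0.2,0,0,0],[0,0,-0.6,0,0,0],[0,0,-0.9,0,0,0],[0,0,-0.9,0,0,0],[0,0,-0.7,0,0,0.36]]' >/dev/null
python3 -m inch '[[0,0,0,0,0,1],[0,0,0,0,0,1],[0,0,0,0,0,1],[0,0,0,0,0,1],[0,0,0,0,0,0]]'
python3 -c "
from h import *
a=np.radians(180.7);g=np.array([.4438,.0198])-.001*np.array([np.cos(a),np.sin(a)])
to([*g,.17],90.7)"
```

```text
time: 29.87
ee_pos: [0.6508, -0.2435, 0.205]
eef_rot: [-0.263, 0.965, -0.0, 0.0]
ft_force: [-0.8, -0.2, 1.4]
width: 0.0094
grip_force: 60.0
t 29.87 grasp [ 0.6508 -0.2435  0.041 ] yaw_y 120.5 tilt [ 0. -0. -1.]
tool shift units [-0.01  0.   -0.  ]
yaw turn world deg -0.0  wz units total 0.0
time: 30.7
ee_pos: [0.6506, -0.2431, 0.3367]
eef_rot: [-0.002, 1.0, 0.0, -0.0]
ft_force: [0.4, -1.1, -4.4]
width: 0.0093
grip_force: 60.0
t 30.7 grasp [ 0.6504 -0.2431  0.1727] yaw_y 90.2 tilt [-0.001  0.    -1.   ]
tool shift units [5.11 6.59 0.07]
yaw turn world deg 0.5  wz units total -0.07
```

```bash
python3 -m inch '[[0.4,0.5,0,0,0,-0.07],[0.64,0.83,0,0,0,0],[0.64,0.83,0,0,0,0],[0.64,0.83,0,0,0,0],[0.64,0.83,0,0,0,0]]' >/dev/null
python3 -m inch '[[0.64,0.83,0,0,0,0],[0.64,0.83,0,0,0,0],[0.6,0.75,0,0,0,0],[0.25,0.35,0,0,0,0],[0,0,0,0,0,0]]' >/dev/null
python3 -m inch '[[0,0,0,0,0,0],[0,0,0,0,0,0],[0,0,0,0,0,0],[0,0,0,0,0,0],[0,0,0,0,0,0]]'
python3 -c "
from h import *
to([.4448,.0198,.08],90.7)"
```

```text
time: 31.95
ee_pos: [0.4439, 0.0144, 0.3367]
eef_rot: [-0.009, 1.0, 0.0, -0.0]
ft_force: [-0.0, -0.4, -3.0]
width: 0.0097
grip_force: 60.0
t 31.95 grasp [0.4438 0.0144 0.1727] yaw_y 91.0 tilt [-0.  0. -1.]
tool shift units [-0.03  0.13  2.32]
yaw turn world deg -0.3  wz units total 0.04
```

```bash
python3 -m inch '[[-0.03,0.13,0.5,0,0,0.04],[0,0,0.7,0,0,0],[0,0,0.6,0,0,0],[0,0,0.4,0,0,0],[0,0,0.13,0,0,0]]' >/dev/null
python3 -m inch '[[0,0,0,0,0,0],[0,0,0,0,0,0],[0,0,0.12,0,0,0],[0,0,0.12,0,0,0],[0,0,0.08,0,0,0]]'
python3 -m inch '[[0,0,0.05,0,0,0],[0,0,0,0,0,0],[0,0,0,0,0,0],[0,0,0,0,0,0],[0,0,0,0,0,0]]'
python3 -c "
from h import *
to([.4448,.0198,.053],90.7)"
```

```text
time: 32.78
ee_pos: [0.4449, 0.0201, 0.231]
eef_rot: [-0.007, 1.0, -0.0, 0.001]
ft_force: [-1.4, -5.4, 7.9]
width: 0.0092
grip_force: 60.0
time: 33.2
ee_pos: [0.4452, 0.0201, 0.2293]
eef_rot: [-0.007, 1.0, -0.0, 0.001]
ft_force: [3.3, -2.2, -0.8]
width: 0.0096
grip_force: 60.0
t 33.2 grasp [0.4455 0.0201 0.0653] yaw_y 90.7 tilt [ 0.002 -0.    -1.   ]
tool shift units [ 0.02 -0.01  0.31]
yaw turn world deg -0.0  wz units total 0.01
```

```bash
python3 -m inch '[[0,0,0.1,0,0,0],[0,0,0.1,0,0,0],[0,0,0.08,0,0,0],[0,0,0.04,0,0,0],[0,0,0,0,0,0]]'
python3 -m inch '[[0,0,0.03,0,0,0],[0,0,0.02,0,0,0],[0,0,0,0,0,0],[0,0,0,0,0,0],[0,0,0,0,0,0]]'
python3 -c "
from h import *
to([.4448,.0198,.053],90.7)"
```

```text
time: 33.62
ee_pos: [0.4452, 0.0201, 0.2168]
eef_rot: [-0.006, 1.0, -0.0, 0.001]
ft_force: [-0.2, -2.9, 9.4]
width: 0.0097
grip_force: 60.0
time: 34.03
ee_pos: [0.4453, 0.0203, 0.2167]
eef_rot: [-0.006, 1.0, -0.001, 0.001]
ft_force: [-13.3, -2.8, 39.3]
width: 0.0093
grip_force: 60.0
t 34.03 grasp [0.4455 0.0201 0.0527] yaw_y 90.7 tilt [ 0.001 -0.001 -1.   ]
tool shift units [ 0.02 -0.01 -0.01]
yaw turn world deg -0.0  wz units total 0.01
```

```bash
python3 -m inch '[[0,0,-0.06,0,0,0],[0,0,0,0,0,0],[0,0,0,0,0,0],[0,0,0,0,0,0],[0,0,-0.3,0,0,0]]' -0.3
python3 -m inch '[[0,0,-0.7,0,0,0],[0,0,-0.9,0,0,0],[0,0,-0.9,0,0,0],[0,0,-0.9,0,0,0],[0,0,-0.5,0,0,0]]' >/dev/null
python3 -m inch '[[-0.9,-0.8,0,0,0,0],[-0.9,-0.8,0,0,0,0],[-0.8,-0.8,0,0,0,0],[0,0,0,0,0,0],[0,0,0,0,0,0]]'
python3 -c "
from h import *
shot('wrist','f1');shot('side','f2');shot('scene','f3');to(None)
REC=np.array([[-24,-6],[24,-6],[24,6],[-24,6]])/1e3
for n,P,x0,top in(('car',REC,[.4487,-.1847,0],.052),('ang',ANG,[.4497,-.0652,np.pi],.05),('tee',TEE,[.4438,.0198,np.pi],.05)):
    u,v=proj('f1',(x0[0],x0[1],.05));m=copper('f1',[(u-40)/.64,(v-50)/.64,(u+40)/.64,(v+50)/.64]);print(n,m.sum())
    if n!='car':fitprism('f1',m,P,np.linspace(.032,top,5),x0)
o=np.zeros((600,800,3),np.uint8)
z=lambda f,x,y,w,h,W,H:cv2.resize(cv2.imread(f'pics/{f}.png')[y:y+h,x:x+w],(W,H),interpolation=cv2.INTER_CUBIC)
o[:300,:400]=z('f1',100,0,320,240,400,300);o[:300,400:]=z('f3',180,150,120,90,400,300)
o[300:,:400]=z('f2',180,140,160,120,400,300);o[300:,400:]=z('f2',200,220,120,90,400,300)
cv2.imwrite('pics/mf.png',o)"
```

```text
time: 34.45
ee_pos: [0.4436, 0.0202, 0.2266]
eef_rot: [-0.007, 1.0, 0.0, -0.002]
ft_force: [-0.9, 0.2, -0.5]
width: 0.0287
grip_force: 0.0
time: 35.28
ee_pos: [0.5383, -0.0651, 0.3829]
eef_rot: [-0.005, 1.0, 0.0, -0.001]
ft_force: [-0.8, 0.0, 0.6]
width: 0.0309
grip_force: 0.0
t 35.43 grasp [ 0.537  -0.0622  0.2202] yaw_y 90.8 tilt [-0.001  0.    -1.   ]
car 1472
ang 985
f1 prism [ 0.4504 -0.0658] yaw 179.8 1-IoU 0.067
tee 1405
f1 prism [0.4448 0.019 ] yaw 180.7 1-IoU 0.102
```

View pics/mf.png

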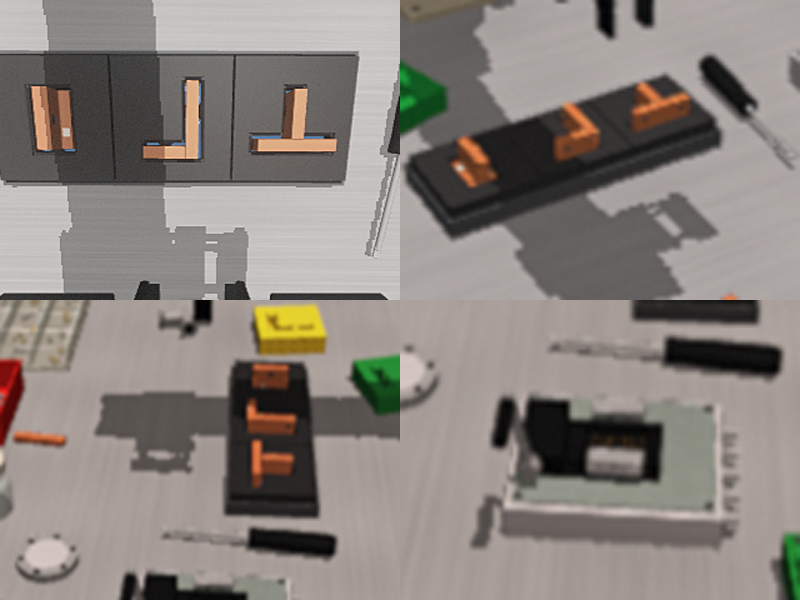

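The wrist, scene and side crops show all three parts seated and upright: carrier (52,118), angle (180,120) and tee (293,120). The lever is up at (503,422), the socket is empty, and nothing else has moved.

```bash
python3 -c "
from h import *
print(job.close_job())"
```

```text
the job is handed in; nothing more can be done
None
```

The job is handed in: the clamp lever is up at its stop, and the carrier, angle bracket and tee bracket are each pressed down to the floor of their own cutouts and upright; my first grasp of the angle bracket missed and nudged it slightly before the redo.

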